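Tip the standing spice jar into its lane

TASK

One spice jar has been left standing on the front ledge of the wooden spice insert, where it is too tall for the drawer. Using gentle pushes of the fingers only, never squeezing or lifting it, nudge it upright along the ledge until it faces the empty lane, tip it over with a push near its cap so that it falls cap first into that lane, and push its base until the cap rests against the back rail. Leave the jars already lying down, and everything standing round the insert, as they are.

Things in the scene. Friction and masses are not known exactly. Their poses are not given: they have to be found in the camera images.
- spice_insert: Fixed light-wood spice insert, 216 mm deep (its x, away from the robot), 224 mm wide (y). Origin: centre of its underside; its floor is 6 mm higher. x -108 to 0 mm: flat open ledge, no rim. x 0 to 100 mm: four lanes along x, 46 mm wide, at y = -81, -27, 27, 81 mm, between ridges 8 mm thick and 8 mm above the floor (outer side rails: 18 mm).
- back_rail (a point): Middle of the back rail's inner face, at floor height, at x = +100 mm of the insert. The rail's top is 24 mm above the floor.
- empty_lane: Cork strip of the one empty lane. Origin: on the lane's centreline at floor height, 7 mm in front of the lane (x = -7 mm of the insert). Its x runs along the lane to the back rail, its y across. A jar pushed home has its base 2 mm farther along x than this origin.
- jar: The standing spice jar: plain cylinder 41 mm across, 105 mm tall, 0.08 to 0.15 kg, white and blue, black cap (top 21 mm, same width). Origin: centre of its underside; z runs up through the cap. Starts anywhere along the ledge, axis 50 to 66 mm in front of the lanes. Slides if pushed within 20 mm of its foot, tips if pushed near the cap and falls by itself past 0.37 rad.
- jar_cap (a point): Centre of the top face of the standing jar's cap, 105 mm from its origin along its z.
- lying_jar_a: A like spice jar (41 mm across, 105 mm long) already lying in one of the other lanes, cap near the back rail. Origin: centre of its underside, at the ledge end, level with the other lying bases; its z runs along the lane to its cap. Loose: leave it.
- lying_jar_b: A like spice jar (41 mm across, 105 mm long) already lying in one of the other lanes, cap near the back rail. Origin: centre of its underside, at the ledge end, level with the other lying bases; its z runs along the lane to its cap. Loose: leave it.
- lying_jar_c: A like spice jar (41 mm across, 105 mm long) already lying in one of the other lanes, cap near the back rail. Origin: centre of its underside, at the ledge end, level with the other lying bases; its z runs along the lane to its cap. Loose: leave it.
- salt_shaker: Glass salt shaker with a grey cap, 44 mm across, 90 mm tall, behind the insert. Origin: centre of its underside. Loose: leave it.
- pepper_mill: Wooden pepper mill, 58 mm across, 160 mm tall, behind the insert. Origin: centre of its underside. Loose: leave it.
- lemon: Lemon, 72x55x56 mm, in front of the sink. Origin: centre of its underside. Loose: leave it.
- garlic: Garlic bulb, 60x57x58 mm, at the right near the hob. Origin: centre of its underside. Loose: leave it.
- nut_jar: Jar with a red lid, 65 mm across, 100 mm tall, behind the insert at the right. Origin: centre of its underside. Loose: leave it.
- mug: Cream mug with a red inside, 86x122x90 mm, in front of the sink at the left. Origin: centre of its underside. Loose: leave it.

How it is judged:
By the outcome, as a careful person would: the job done as asked, in the order asked, and still so for the second after the job is handed in, with the robot touching nothing.
It also fails if it takes over 54 s, if anything falls off the work surface, if the arm or the gripper's body presses on something with over 40 N, if the wrist force passes 120 N, or if a joint passes its speed limit or range.

ROBOT

A 7-joint arm with a two-finger parallel gripper is mounted at the origin on a cart in front of the work surface, level with it; the furniture and walls round the work are solid. World frame = base frame: x ahead of the robot, y to its left, z up, the work surface at z = 0. Lengths are in m, angles in rad, forces in N, time in s.
With the tool pointing down it reaches from about 0.425 to 0.875 m from the base axis. Payload 4.7 kg.
Tool frame: the origin (TCP) lies at the very end of the fingers, on their centre line; the grasp point (between the pads) lies 19 mm behind it; z points along the fingers, y is the line along which they close (so a half turn about z gives the same grasp; the last joint's range is limited). The gripper opens to 87 mm and grips with 3 to 60 N. Pads are 19 mm wide; open, the fingers measure 117 mm over their backs; the gripper's body (75 mm by 190 mm) begins 51 mm behind the grasp point.
Start: joints at [-1.304, 0.321, -0.07, 1.45, 0.023, 1.371, -0.057], TCP at [0.163, 0.629, 0.202] pointing down, gripper open.
Joint ranges: [-2.86, 2.86], [-0.3, 2.09], [-1.38, 1.24], [0.06, 2.45], [-1.56, 4.7], [0.09, 2.05], [-2.69, 2.69]. Speed limits (rad/s): [2.57, 2.57, 3.14, 3.14, 3.14, 3.14, 3.14].

INTERFACE

Orientations are given as a unit quaternion [w, x, y, z].
In Python, from plant import manip gives the robot as it stands. The module is installed in compiled form; this text tells all that it offers.
- The arm moves only by the tool step_arm, never from a script. Its argument "steps" is a list of rows, each an object with "slide": the shift along the tool's x, y, z as a fraction of full scale, a list of three; "rotation": the turn, a rotation vector about the tool's x, y, z as a fraction of full scale, a list of three; "gripper": the closure, from 0 (fully open) to 1 (shut). A call has 1 to 12 rows; each row shifts and turns the commanded pose from where the row before left it, along the tool's axes as they then stand; what a row does not reach is not made up. Full scale, the value 1, is 5 cm for a shift and 30 degrees for a turn. A row lasts 1/8 s, in which the tool goes at most 62.5 mm and 10.7 degrees, less where a joint would pass 70% of its speed; a pose out of reach is approached as far as the arm can. A call with a number of a shift or a turn outside -1 to 1 is refused whole. A call with a gripper value outside its range is refused whole. The fingers move at their own pace and stop on an object; the grip force is fixed at half the most. Time passes only in rows, so rows that do not move let the fingers close. It gives the time, the measured TCP pose, the force, the opening and the grip force at its end, in the units of the state.
- manip.state(): the state, without advancing time (a new reading comes with each control period).
- manip.camera(name): name is "scene" or "top" or "wrist"; returns a dict with "image" (420x560x3 uint8, red, green, blue), "fx", "fy", "cx", "cy" (pixels), "cam_to_world" (4x4, takes a point from camera to world coordinates). Camera axes: x right, y up, looking along -z (the intrinsics and any distortion apply to the point x, -y, -z); pixel columns grow to the right and rows downward; lengths in m; the calibration is good to about 2 mm. A picture is of the moment at which its call begins. There is no depth.
- manip.close_job(): hands the job in; it is judged then, once.
The state is a dict: "time": time; "joints": joint angles; "dq": joint speeds; "joint_efforts": joint torques, N m; "eef_pos": TCP position; "tcp_rot": TCP orientation; "contact_force": force on the tool from outside, world axes, zero at the start; "wrist_torque": the same for the moment, N m; "width": finger opening in m; "gripper_force": force on a finger pad.
Only numpy, scipy, OpenCV 4.12 (cv2) and the standard library are available. Lean on these libraries where they do the work, as an engineer would, in place of code of your own. Each camera call takes 0.05 s, during which the arm holds its last target. There are 200 camera calls.

## Working session

There is one attempt and no reset: what is moved stays moved. The work goes in short steps, Python scripts to look and compute and a tool call to move; the robot and the scene stay as the last step left them, time stands still between calls to the robot, and variables do not carry over. Pictures are saved under pics/ and viewed, at most 10 in all, crops included, and the job is handed in when it is done.

Besides the shell and the picture viewer there is one more tool, called as name([rows], argument=value, ...), one row to a line, values as JSON. step_arm: Moves the arm, as the interface text tells. Its arguments: {"type":"object","properties":{"steps":{"type":"array"}},"required":["steps"]}

```bash
mkdir -p pics; cat > h.py <<'E'
import numpy as np, cv2
from plant import manip
from scipy.spatial.transform import Rotation as R
def ray(c,u,v):
    T=np.array(c["cam_to_world"]); d=np.array([(u-c["cx"])/c["fx"],-(v-c["cy"])/c["fy"],-1.])
    return T[:3,3],T[:3,:3]@d
def onz(c,u,v,z):
    o,d=ray(c,u,v); return o+d*(z-o[2])/d[2]
def proj(c,p):
    T=np.array(c["cam_to_world"]); q=T[:3,:3].T@(np.array(p)-T[:3,3])
    return c["cx"]-c["fx"]*q[0]/q[2], c["cy"]+c["fy"]*q[1]/q[2]
def snap(n,f=None):
    c=manip.camera(n)
    if f: cv2.imwrite("pics/"+f,c["image"][:,:,::-1])
    return c
E
python3 - <<'E'
from h import *
s=manip.state()
print({k:np.round(v,4) for k,v in s.items()})
for n in("scene","top"):
    c=snap(n,n+"0.png"); print(n,[k for k in c],c["fx"],c["cx"],c["cy"],np.round(c["cam_to_world"],3))
E
```

```text
{'time': np.float64(0.0), 'joints': array([-1.3039,  0.3218, -0.0701,  1.4517,  0.0226,  1.3708, -0.0569]), 'dq': array([-0.0007,  0.0006, -0.0009, -0.0009,  0.0006,  0.0018,  0.0009]), 'joint_efforts': array([-2.00000e-04, -4.91290e+01, -4.04000e-01, -3.12521e+01,
       -6.40000e-02,  4.38000e-02,  2.00000e-04]), 'eef_pos': array([0.1625, 0.6287, 0.2014]), 'tcp_rot': array([-1.00e-04,  1.26e-01,  9.92e-01, -1.00e-03]), 'contact_force': array([ 0.3734, -1.1247, -0.0926]), 'wrist_torque': array([-0.0111, -0.017 ,  0.0021]), 'gripper_force': np.float64(0.0), 'width': np.float64(0.087)}
scene ['image', 'fx', 'fy', 'cx', 'cy', 'cam_to_world'] 477.352527420157 277.3921461563805 208.9078319824179 [[-0.368  0.414 -0.833 -0.591]
 [-0.93  -0.161  0.33   0.489]
 [ 0.003  0.896  0.445  0.697]
 [ 0.     0.     0.     1.   ]]
top ['image', 'fx', 'fy', 'cx', 'cy', 'cam_to_world'] 446.76889705664405 284.8058746161432 208.7898218069141 [[ 0.118  0.954 -0.275  0.176]
 [-0.993  0.112 -0.037 -0.013]
 [-0.005  0.277  0.961  1.501]
 [ 0.     0.     0.     1.   ]]
```

View pics/scene0.png

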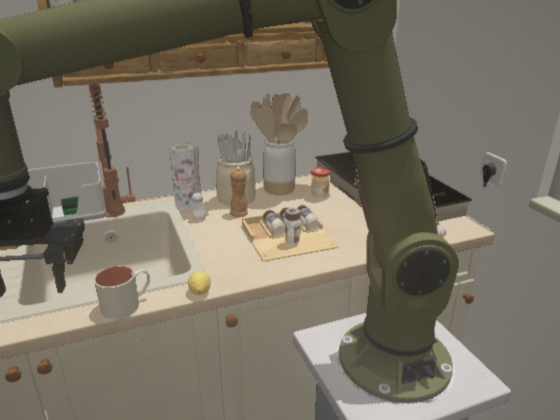

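View pics/top0.png

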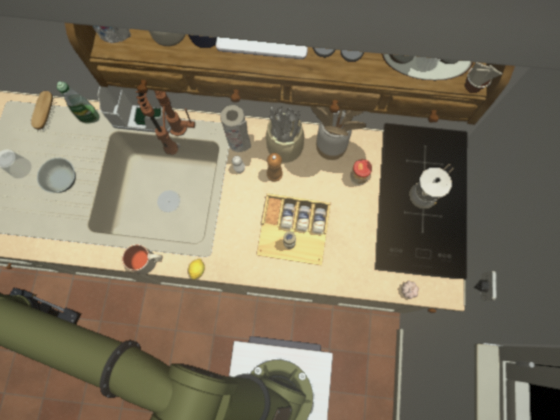

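The scene view shows the insert at about (290,232), with the jar standing at (292,226). In the top view the insert spans about (258..330, 195..262), with the cork (empty) lane leftmost at (272,210) and the standing jar at (289,240). I'll zoom in next.

```bash
python3 - <<'E'
from h import *
t=cv2.imread("pics/top0.png")[185:275,245:345]; s=cv2.imread("pics/scene0.png")[195:265,235:345]
a=cv2.resize(t,None,fx=6,fy=6,interpolation=cv2.INTER_CUBIC); cv2.imwrite("pics/a.png",a)
b=cv2.resize(s,None,fx=7,fy=7,interpolation=cv2.INTER_CUBIC); cv2.imwrite("pics/b.png",b)
E
```

```text
(no output)
```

View pics/a.png

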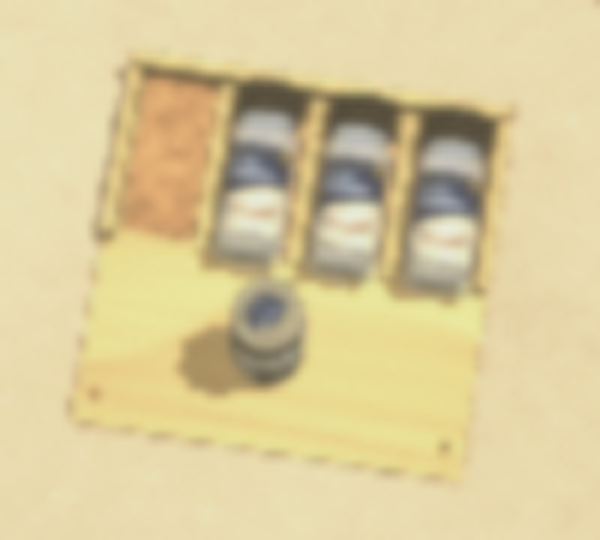

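View pics/b.png

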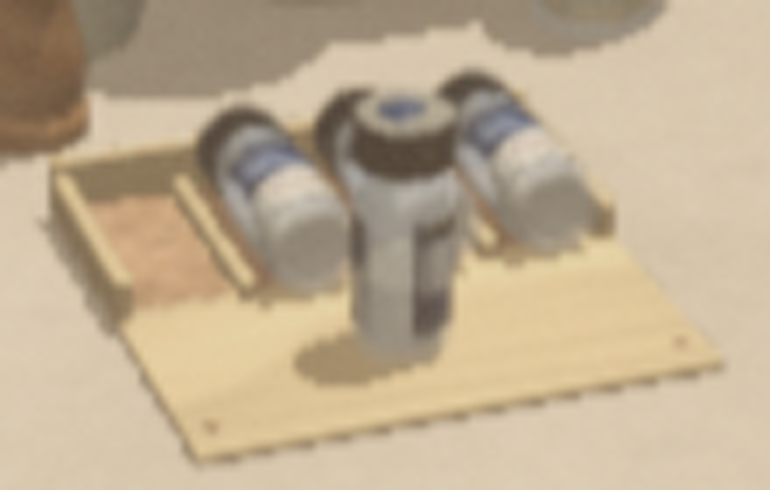

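Crop a, from the top view, shows the front corners at (70,422) and (460,480), the cork lane at (165,155) and the cap top at (268,314). Crop b, from the scene view, shows the front corners at (195,462) and (722,362), the cap top at (407,110) and the foot at about (397,345). The empty lane is the leftmost, at y=+81.

```bash
python3 - <<'E'
from h import *
cs={n:manip.camera(n) for n in("top","scene")}
A=lambda x,y,z:onz(cs["top"],245+(x+.5)/6-.5,185+(y+.5)/6-.5,z)
B=lambda x,y,z:onz(cs["scene"],235+(x+.5)/7-.5,195+(y+.5)/7-.5,z)
for f,l,r in((A,(70,422),(460,480)),(B,(195,462),(722,362))):
    L=f(*l,.005);Rr=f(*r,.005);d=L-Rr;n=np.linalg.norm(d);d/=n
    print("front",L,Rr,"len",n,"yaw",np.degrees(np.arctan2(-d[0],d[1])))
print("back corners top",A(128,58,.03),A(512,110,.03), np.linalg.norm(A(128,58,.03)-A(70,422,.006)))
print("lane front corners cork A",A(118,233,.006),A(196,240,.006),"B",B(130,305,.006),B(245,292,.006))
print("cork back A",A(143,80,.006),A(220,88,.006))
print("cap",A(268,314,.111),B(407,110,.111))
# cork by colour
im=cs["top"]["image"][185:275,245:345]; h=cv2.cvtColor(im,cv2.COLOR_RGB2HSV)
m=((h[...,0]<16)&(h[...,1]>90)&(h[...,2]>120)).astype(np.uint8)
n,l,st,ce=cv2.connectedComponentsWithStats(m);k=1+np.argmax(st[1:,4]);
c=cs["top"];print("cork",st[k],onz(c,245+ce[k][0],185+ce[k][1],.006), cv2.minAreaRect(np.argwhere(l==k)[:,::-1].astype(np.float32)))
E
```

```text
front [0.43143731 0.12160458 0.005     ] [ 0.42442819 -0.10004847  0.005     ] len 0.22176384499908805 yaw -1.8112052133415586
front [0.43055361 0.12607883 0.005     ] [ 0.42331448 -0.09696994  0.005     ] len 0.22316621696749675 yaw -1.8589042678274854
back corners top [0.64138686 0.11482637 0.03      ] [ 0.6359127  -0.10789494  0.03      ] 0.2115920219161543
lane front corners cork A [0.54340218 0.10894629 0.006     ] [0.54451405 0.06386452 0.006     ] B [0.55172416 0.11067742 0.006     ] [0.54458601 0.06247889 0.006     ]
cork back A [0.63658719 0.10644701 0.006     ] [0.63695828 0.06112956 0.006     ]
cap [0.48298528 0.01560753 0.111     ] [0.48366133 0.01707397 0.111     ]
cork [25 13 10 14 80] [0.61640313 0.08170477 0.006     ] ((29.5, 19.5), (13.0, 9.0), 90.0)
```

step_arm([
  {"slide": [-0.4,-0.2,0],"rotation": [0,0,0],"gripper": 0.7},
  {"slide": [-0.87,-0.45,0],"rotation": [0,0,0],"gripper": 0.7},
  {"slide": [-0.87,-0.45,0],"rotation": [0,0,0],"gripper": 0.7},
  {"slide": [-0.87,-0.45,0],"rotation": [0,0,0],"gripper": 0.7},
  {"slide": [-0.87,-0.45,0],"rotation": [0,0,0],"gripper": 0.7},
  {"slide": [-0.87,-0.45,0],"rotation": [0,0,0],"gripper": 0.7},
  {"slide": [-0.87,-0.45,0],"rotation": [0,0,0],"gripper": 0.7},
  {"slide": [-0.4,-0.2,0],"rotation": [0,0,0],"gripper": 0.7},
])

```text
time: 1.2
eef_pos: [0.4191, 0.399, 0.2028]
tcp_rot: [0.001, 0.129, 0.992, -0.0]
contact_force: [-0.4, 0.6, 0.4]
width: 0.0273
gripper_force: 0.0
```

step_arm([
  {"slide": [0,0,0],"rotation": [0,0,0.32],"gripper": 0.7},
  {"slide": [0,0,0],"rotation": [0,0,0.32],"gripper": 0.7},
  {"slide": [0,0,0],"rotation": [0,0,0.32],"gripper": 0.7},
  {"slide": [0,0,0],"rotation": [0,0,0.32],"gripper": 0.7},
  {"slide": [0,0,0],"rotation": [0,0,0.32],"gripper": 0.7},
  {"slide": [0,0,0],"rotation": [0,0,0.32],"gripper": 0.7},
  {"slide": [0,0,0],"rotation": [0,0,0.32],"gripper": 0.7},
  {"slide": [0,0,0],"rotation": [0,0,0.33],"gripper": 0.7},
  {"slide": [0,0,0],"rotation": [0,0,0],"gripper": 0.7},
])

```text
time: 2.33
eef_pos: [0.416, 0.4024, 0.2025]
tcp_rot: [0.0, 0.717, 0.697, -0.0]
contact_force: [0.4, -0.4, 0.9]
width: 0.026
gripper_force: 0.0
```

step_arm([
  {"slide": [-0.4,0.12,-0.12],"rotation": [0,0,0],"gripper": 0.7},
  {"slide": [-0.8,0.23,-0.12],"rotation": [0,0,0],"gripper": 0.7},
  {"slide": [-0.8,0.23,-0.12],"rotation": [0,0,0],"gripper": 0.7},
  {"slide": [-0.8,0.23,-0.12],"rotation": [0,0,0],"gripper": 0.7},
  {"slide": [-0.8,0.23,-0.12],"rotation": [0,0,0],"gripper": 0.7},
  {"slide": [-0.8,0.23,-0.12],"rotation": [0,0,0],"gripper": 0.7},
  {"slide": [-0.8,0.23,-0.12],"rotation": [0,0,0],"gripper": 0.7},
  {"slide": [-0.8,0.23,-0.12],"rotation": [0,0,0],"gripper": 0.7},
  {"slide": [-0.4,0.12,0],"rotation": [0,0,0],"gripper": 0.7},
  {"slide": [0,0,0],"rotation": [0,0,0],"gripper": 0.7},
])

```text
time: 3.58
eef_pos: [0.499, 0.078, 0.2511]
tcp_rot: [0.0, 0.718, 0.696, 0.0]
contact_force: [-0.2, 0.5, -0.6]
width: 0.0261
gripper_force: 0.0
```

```bash
python3 - <<'E'
from h import *
c=snap("wrist","w1.png"); print(c["fx"],np.round(c["cam_to_world"],3))
E
```

```text
326.6515815328593 [[ 1.     0.031  0.007  0.501]
 [-0.031  0.964  0.265  0.151]
 [ 0.001 -0.265  0.964  0.434]
 [ 0.     0.     0.     1.   ]]
```

View pics/w1.png

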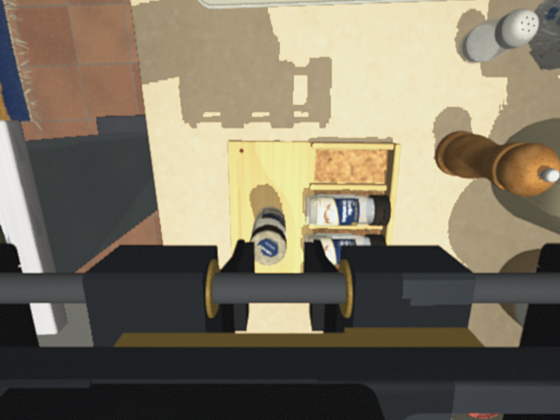

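The wrist view shows the cork lane at about x 315–387, y 149–184, the insert's front-left corner at (228,141), and the cap disc at (269,247).

```bash
python3 - <<'E'
from h import *
c=snap("wrist"); im=c["image"]; h=cv2.cvtColor(im,cv2.COLOR_RGB2HSV).astype(int)
m=((h[...,0]<17)&(h[...,1]>70)&(h[...,2]>110)).astype(np.uint8); m[:, :300]=0;m[:,395:]=0;m[:140]=0;m[192:]=0
for u in range(308,392,6):
    r=np.where(m[:,u])[0]
    if len(r)>5: 
        a=onz(c,u,r.min()-.5,.014);a2=onz(c,u,r.min()-.5,.006); b=onz(c,u,r.max()+.5,.006);
        print(u,r.min(),r.max(),"inner left edge floor",a2.round(4)[:2],"right",b.round(4)[:2])
r=[np.where(m[v])[0] for v in range(155,182,5)]
print([ (x.min(),x.max()) for x in r]); print("cork front/back",onz(c,np.median([x.min() for x in r])-.5,168,.006),onz(c,np.median([x.max() for x in r])+.5,168,.006))
print("FL corner",onz(c,228,141,.006)," BL",onz(c,400,143,.03))
# front-edge points
print("front edge",[onz(c,u,v,.006).round(4)[:2] for u,v in((228,141),(228.5,235))])
v=im[200:275,245:292]; g=cv2.resize(v,None,fx=8,fy=8,interpolation=cv2.INTER_CUBIC); 
w=cv2.resize(im[135:195,220:320],None,fx=4,fy=4,interpolation=cv2.INTER_CUBIC)
o=np.zeros((600,800,3),np.uint8); o[:600,:376]=g; o[:240,390:790]=w; cv2.imwrite("pics/g.png",o[:,:,::-1])
E
```

```text
320 153 182 inner left edge floor [0.5531 0.1089] right [0.5533 0.0694]
326 153 181 inner left edge floor [0.5609 0.1087] right [0.5613 0.0705]
332 154 182 inner left edge floor [0.5687 0.1072] right [0.5692 0.0689]
338 153 178 inner left edge floor [0.5765 0.1082] right [0.5771 0.0741]
344 154 182 inner left edge floor [0.5843 0.1067] right [0.5852 0.0685]
350 152 175 inner left edge floor [0.592  0.1091] right [0.5929 0.0777]
356 153 180 inner left edge floor [0.5998 0.1076] right [0.601  0.0707]
362 153 183 inner left edge floor [0.6076 0.1074] right [0.6092 0.0664]
368 153 179 inner left edge floor [0.6153 0.1071] right [0.6169 0.0716]
374 153 184 inner left edge floor [0.6231 0.1069] right [0.6252 0.0646]
380 152 182 inner left edge floor [0.6308 0.108 ] right [0.633  0.0671]
386 153 182 inner left edge floor [0.6387 0.1065] right [0.641  0.0669]
[(np.int64(317), np.int64(388)), (np.int64(318), np.int64(387)), (np.int64(317), np.int64(387)), (np.int64(316), np.int64(387)), (np.int64(316), np.int64(386)), (np.int64(316), np.int64(385))]
cork front/back [0.54796465 0.08889078 0.006     ] [0.6418327  0.08618795 0.006     ]
FL corner [0.43489203 0.12696311 0.006     ]  BL [0.64727144 0.12005015 0.03      ]
front edge [array([0.4349, 0.127 ]), array([ 0.4266, -0.001 ])]
```

View pics/g.png

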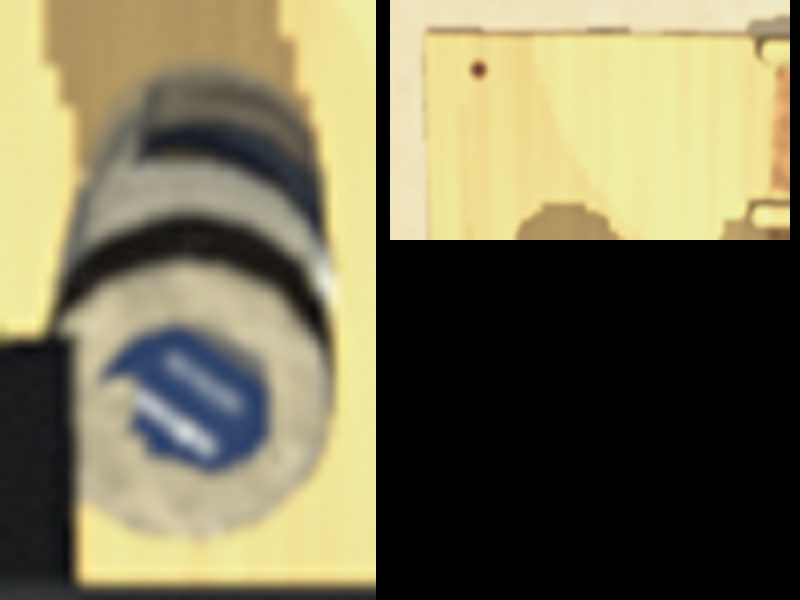

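The cap disc spans 70–330 by 260–540 in the crop, so its centre is about (269.6, 250) px. The lane's ridge edges are at rows ~150.5 and ~185, which puts the lane centreline at y≈0.089 at the lane entrance. That agrees with the other cameras to within 2 mm.

```bash
python3 - <<'E'
from h import *
c=snap("wrist"); print(onz(c,269.6,250,.111), onz(c,312,150.5,.024),onz(c,312,185,.014),onz(c,390,185.5,.014))
s=manip.state();r=R.from_quat(np.roll(s["tcp_rot"],-1)); print(r.as_matrix().round(3))
print(r.inv().apply(np.array([.483,-.06,.2])-s["eef_pos"])/.05, s["joints"].round(2))
E
```

```text
[0.48711834 0.02016658 0.111     ] [0.54061718 0.11499325 0.024     ] [0.54161803 0.06943956 0.014     ] [0.64349925 0.06605268 0.014     ]
[[ 0.026  1.    -0.   ]
 [ 1.    -0.026  0.001]
 [ 0.001 -0.    -1.   ]]
[-2.85451818 -0.23404709  1.00744003] [-0.72 -0.03  0.5   1.74  0.01  1.42 -0.25]
```

step_arm([
  {"slide": [-0.5,-0.05,0],"rotation": [0,0,0],"gripper": 0.7},
  {"slide": [-0.8,-0.06,0],"rotation": [0,0,0],"gripper": 0.7},
  {"slide": [-0.8,-0.06,0.2],"rotation": [0,0,0],"gripper": 0.7},
  {"slide": [-0.75,-0.06,0.2],"rotation": [0,0,0],"gripper": 0.7},
  {"slide": [0,0,0],"rotation": [0,0.32,0],"gripper": 0.7},
  {"slide": [0,0,0],"rotation": [0,0.32,0],"gripper": 0.7},
  {"slide": [0,0,0],"rotation": [0,0.32,0],"gripper": 0.7},
  {"slide": [0,0,0],"rotation": [0,0.31,0],"gripper": 0.7},
  {"slide": [0,0,0],"rotation": [0,0,0],"gripper": 0.7},
])

```text
time: 4.85
eef_pos: [0.4824, -0.0624, 0.2271]
tcp_rot: [-0.229, 0.68, 0.657, 0.231]
contact_force: [0.1, 0.5, -0.6]
width: 0.0264
gripper_force: 0.0
```

```bash
python3 - <<'E'
from h import *
s=manip.state();r=R.from_quat(np.roll(s["tcp_rot"],-1)); print(s["eef_pos"],r.as_matrix().round(3),s["joints"].round(2))
for t in ([.482,-.055,.06],[.482,-.055,.015]):print(r.inv().apply(np.array(t)-s["eef_pos"])/.05)
print(r.inv().apply([.026*.05,.05,0])/.05)
E
```

```text
[ 0.48241966 -0.06240573  0.22712032] [[ 0.03   0.999  0.014]
 [ 0.788 -0.032  0.615]
 [ 0.615 -0.007 -0.788]] [-0.29  0.24  0.93  1.77 -0.71  1.67  0.73]
[-1.94024625  0.01124394  2.7256206 ]
[-2.49403931  0.01780771  3.43503596]
[ 0.78848514 -0.00604192  0.61557345]
```

step_arm([
  {"slide": [-0.48,0,0.68],"rotation": [0,0,0],"gripper": 0.7},
  {"slide": [-0.48,0,0.68],"rotation": [0,0,0],"gripper": 0.7},
  {"slide": [-0.48,0,0.68],"rotation": [0,0,0],"gripper": 0.7},
  {"slide": [-0.5,0,0.68],"rotation": [0,0,0],"gripper": 0.7},
  {"slide": [-0.18,0,0.24],"rotation": [0,0,0],"gripper": 0.7},
  {"slide": [-0.18,0,0.24],"rotation": [0,0,0],"gripper": 0.7},
  {"slide": [-0.18,0,0.22],"rotation": [0,0,0],"gripper": 0.7},
  {"slide": [0,0,0],"rotation": [0,0,0],"gripper": 0.7},
  {"slide": [0,0,0],"rotation": [0,0,0],"gripper": 0.7},
])

```text
time: 5.98
eef_pos: [0.4841, -0.053, 0.02]
tcp_rot: [-0.227, 0.678, 0.659, 0.234]
contact_force: [0.2, 0.2, -0.2]
width: 0.0256
gripper_force: 0.0
```

```bash
python3 - <<'E'
from h import *
s=manip.state();print(s["eef_pos"],s["contact_force"])
r=R.from_quat(np.roll(s["tcp_rot"],-1));print(r.inv().apply(np.array([.483,-.015,.0145])-s["eef_pos"])/.05)
c=snap("wrist"); t=snap("scene")
o=np.vstack([cv2.resize(c["image"],(400,300)),cv2.resize(t["image"][190:265,235:335],(400,300),interpolation=cv2.INTER_CUBIC)])
cv2.imwrite("pics/w2.png",o[:,:,::-1])
E
```

```text
[ 0.48411525 -0.05295664  0.01997294] [ 0.22794079  0.17749409 -0.22786325]
[ 0.5292181  -0.04360972  0.55388415]
```

View pics/w2.png

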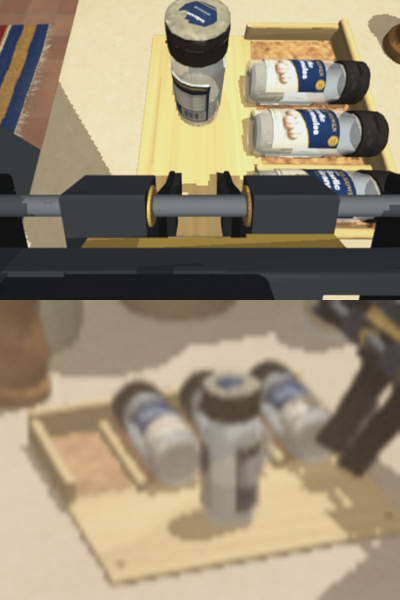

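The wrist view shows the gap between the fingers lined up with the jar, which stands upright at column ~197. The scene view shows the fingers just over the ledge to the right of the jar.

step_arm([
  {"slide": [0.1,0,0.15],"rotation": [0,0,0],"gripper": 0.7},
  {"slide": [0.15,-0.01,0.16],"rotation": [0,0,0],"gripper": 0.7},
  {"slide": [0.14,-0.01,0.13],"rotation": [0,0,0],"gripper": 0.7},
  {"slide": [0.13,-0.01,0.11],"rotation": [0,0,0],"gripper": 0.7},
  {"slide": [0.06,0,0.05],"rotation": [0,0,0],"gripper": 0.7},
  {"slide": [0.06,0,0.05],"rotation": [0,0,0],"gripper": 0.7},
  {"slide": [0.06,0,0.05],"rotation": [0,0,0],"gripper": 0.7},
  {"slide": [0.06,0,0.05],"rotation": [0,0,0],"gripper": 0.7},
])

```text
time: 7.08
eef_pos: [0.4837, 0.0005, 0.0133]
tcp_rot: [-0.227, 0.678, 0.659, 0.234]
contact_force: [-0.4, -0.7, -0.8]
width: 0.0259
gripper_force: 0.0
```

```bash
cat >> h.py <<'E'
def cap(c,lo,hi,z=.111):
    """cap-top blue label centroid inside a window"""
    im=c["image"][lo[1]:hi[1],lo[0]:hi[0]]; h=cv2.cvtColor(im,cv2.COLOR_RGB2HSV)
    m=((h[...,0]>100)&(h[...,0]<130)&(h[...,1]>90)&(h[...,2]>50)).astype(np.uint8)
    n,l,st,ce=cv2.connectedComponentsWithStats(m)
    return [(st[k].tolist(),(ce[k]+lo).round(1),onz(c,*(ce[k]+lo),z).round(4)) for k in range(1,n) if st[k,4]>8]
E
python3 - <<'E'
from h import *
s=manip.state();print(s["eef_pos"],s["contact_force"],s["tcp_rot"])
r=R.from_quat(np.roll(s["tcp_rot"],-1));print(r.inv().apply(np.array([.486,.055,.0145])-s["eef_pos"])/.05)
c=snap("scene"); [print(x) for x in cap(c,(270,195),(305,220))]
c=snap("top"); [print(x) for x in cap(c,(265,225),(305,255))]
E
```

```text
[4.83718501e-01 4.70255686e-04 1.33210739e-02] [-0.41401819 -0.74858616 -0.78276325] [-0.22747074  0.67765671  0.65899783  0.2340092 ]
[0.87350541 0.01512451 0.65482425]
```

step_arm([
  {"slide": [0.064,0,0.048],"rotation": [0,0,0],"gripper": 0.7},
  {"slide": [0.064,0,0.048],"rotation": [0,0,0],"gripper": 0.7},
  {"slide": [0.064,0,0.048],"rotation": [0,0,0],"gripper": 0.7},
  {"slide": [0.064,0,0.048],"rotation": [0,0,0],"gripper": 0.7},
  {"slide": [0.064,0,0.048],"rotation": [0,0,0],"gripper": 0.7},
  {"slide": [0.064,0,0.048],"rotation": [0,0,0],"gripper": 0.7},
  {"slide": [0.064,0,0.048],"rotation": [0,0,0],"gripper": 0.7},
  {"slide": [0.064,0,0.048],"rotation": [0,0,0],"gripper": 0.7},
  {"slide": [0.064,0,0.048],"rotation": [0,0,0],"gripper": 0.7},
  {"slide": [0,0,0],"rotation": [0,0,0],"gripper": 0.7},
])

```text
time: 8.43
eef_pos: [0.4846, 0.0369, 0.0142]
tcp_rot: [-0.228, 0.677, 0.659, 0.234]
contact_force: [-0.1, -0.5, -0.2]
width: 0.026
gripper_force: 0.2
```

```bash
python3 - <<'E'
from h import *
s=manip.state();print(s["eef_pos"],s["contact_force"],s["tcp_rot"])
c=snap("wrist");w=c["image"]
t=snap("scene")["image"][185:265,215:335]; p=snap("top")["image"][190:270,245:345]
f=lambda i,a,b:cv2.resize(i,(a,b),interpolation=cv2.INTER_CUBIC)
o=np.vstack([np.hstack([f(w[:260,150:450],400,346),f(p,400,346)]),f(t,375,250).repeat(1,0) if 0 else np.hstack([f(t,375,250),np.zeros((250,425,3),np.uint8)])])
cv2.imwrite("pics/w3.png",o[:,:,::-1]); np.save("w3.npy",w)
E
```

```text
[0.48459307 0.03687902 0.01415949] [-0.14587826 -0.48823864 -0.16244122] [-0.22773601  0.67731187  0.65924536  0.23405234]
```

View pics/w3.png

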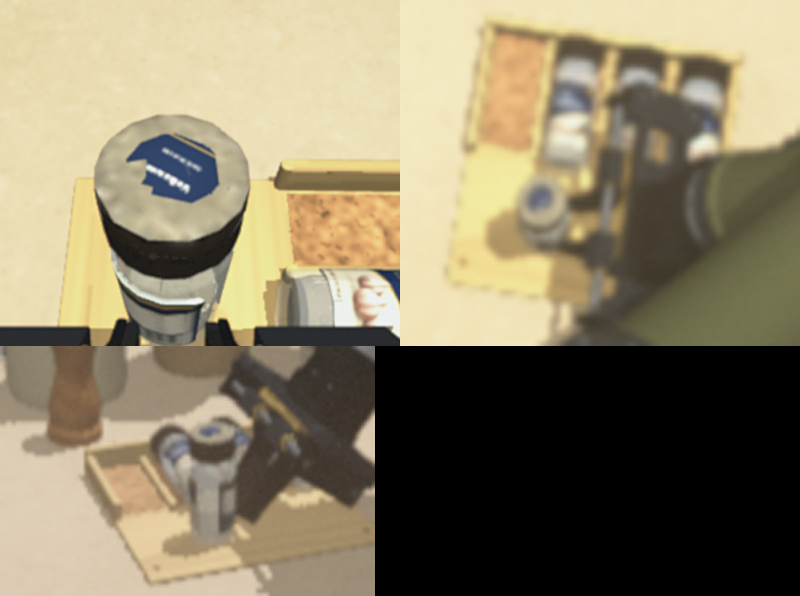

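The jar is upright and cradled by the two fingertips. In the wrist crop the cap top spans x 95–249 and y 114–246. The left rail's inner foot is at about (290,192) and the ridge's inner edge at (288,266). The scene view shows the jar still upright.

```bash
python3 - <<'E'
from h import *
c=snap("wrist"); W=lambda x,y,z:onz(c,150+x*.75,y*260/346,z).round(4)
print("cap w",W(172,180,.111),"L/R",W(95,180,.111),W(249,180,.111))
print("rail foot",W(292,193,.006),"ridge foot/top",W(292,266,.006),W(288,268,.014)); print("ledge left edge at front corner",W(75,180,.006), "back?",W(270,180,.006))
t=snap("top"); P=lambda x,y,z:onz(t,245+x*.25,190+y*80/346,z).round(4)
print("cap top", P(543-400,200,.111), "corner",P(448-400,285,.006),"lane front",P(468-400,147,.006),P(540-400,155,.006))
s=snap("scene"); S=lambda x,y,z:onz(s,215+x*.32,185+(y-346)*.32,z).round(4)
print("cap scene",S(217,432,.111), "corner",S(152,580,.006))
r=R.from_quat(np.roll(manip.state()["tcp_rot"],-1));print(r.inv().apply([.0265,1,0]))
E
```

```text
cap w [0.4848 0.0465 0.111 ] L/R [0.4655 0.047  0.111 ] [0.5042 0.0459 0.111 ]
rail foot [0.5506 0.1106 0.006 ] ridge foot/top [0.5449 0.0681 0.006 ] [0.5404 0.0636 0.014 ]
ledge left edge at front corner [0.4347 0.122  0.006 ] back? [0.5399 0.1192 0.006 ]
cap top [0.482  0.0427 0.111 ] corner [0.4282 0.1185 0.006 ] lane front [0.5405 0.1164 0.006 ] [0.5412 0.0539 0.006 ]
cap scene [0.4793 0.0434 0.111 ] corner [0.4311 0.1224 0.006 ]
[ 0.78720108 -0.00127331  0.61726419]
```

```bash
python3 - <<'E'
from h import *
st=manip.state(); r=R.from_quat(np.roll(st["tcp_rot"],-1)); e=st["eef_pos"]
s=snap("scene"); t=snap("top"); w=snap("wrist")
def sc(p): u,v=proj(s,p); return round((u-215)/.32),round((v-185)/.32+346)
def tp(p): u,v=proj(t,p); return round((u-245)/.25+400),round((v-190)*346/80)
def wr(p): u,v=proj(w,p); return round((u-150)/.75),round(v*346/260)
for n,p in (("tcp",e),("tipA",e+r.apply([.0095,.013,0])),("tipB",e+r.apply([.0095,-.013,0])),("tipBout",e+r.apply([.0095,-.028,0])),("grasp",e+r.apply([0,0,-.019])),
  ("foot45",[.484,.045,.006]),("foot60",[.484,.060,.006]),("cap45",[.484,.045,.111]),("cap60",[.484,.06,.111])): print(n,np.round(p,3),"scene",sc(p),"top",tp(p),"wrist",wr(p))
u0,v0=proj(s,[.484,.045,.05]);print(u0,v0)
im=s["image"]; o=cv2.resize(im[190:260,240:320],None,fx=7.5,fy=7.5,interpolation=cv2.INTER_CUBIC)
def d(p,col):
    u,v=proj(s,p); cv2.circle(o,(int((u-240+.5)*7.5),int((v-190+.5)*7.5)),4,col,-1)
d(e,(255,0,0)); d(e+r.apply([.0095,.013,0]),(255,128,0)); d(e+r.apply([.0095,-.013,0]),(255,128,0)); d([.484,.045,.006],(0,255,0)); d([.484,.06,.006],(0,0,255))
cv2.imwrite("pics/s4.png",o[:,:,::-1])
E
```

```text
tcp [0.485 0.036 0.014] scene (221, 524) top (552, 225) wrist (172, 326)
tipA [0.498 0.043 0.02 ] scene (208, 513) top (546, 206) wrist (201, 306)
tipB [0.472 0.044 0.02 ] scene (218, 527) top (541, 238) wrist (142, 306)
tipBout [0.457 0.045 0.02 ] scene (224, 535) top (539, 257) wrist (109, 306)
grasp [0.484 0.025 0.029] scene (233, 507) top (566, 223) wrist (172, 344)
foot45 [0.484 0.045 0.006] scene (212, 534) top (542, 226) wrist (170, 314)
foot60 [0.484 0.06  0.006] scene (197, 537) top (525, 224) wrist (169, 284)
cap45 [0.484 0.045 0.111] scene (213, 430) top (540, 197) wrist (169, 185)
cap60 [0.484 0.06  0.111] scene (197, 433) top (522, 195) wrist (167, 137)
283.07332556676675 231.4566634064981
```

View pics/s4.png

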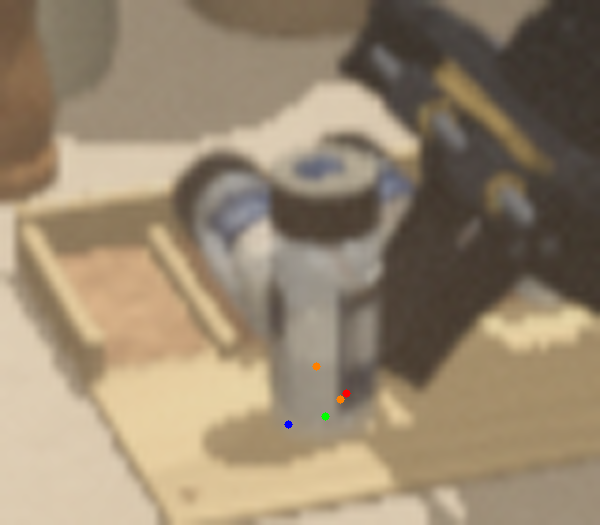

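The finger tips sit visibly higher and farther back than the reported TCP suggests: about 15 mm above the ledge, seen at (415,385). The jar is upright and sliding. I'll back off slightly, lower a few mm while watching the force, and go on.

step_arm([
  {"slide": [-0.1,0,-0.04],"rotation": [0,0,0],"gripper": 0.7},
  {"slide": [-0.04,0,0.05],"rotation": [0,0,0],"gripper": 0.7},
  {"slide": [-0.03,0,0.04],"rotation": [0,0,0],"gripper": 0.7},
  {"slide": [0,0,0],"rotation": [0,0,0],"gripper": 0.7},
])

```text
time: 9.38
eef_pos: [0.4843, 0.0314, 0.0066]
tcp_rot: [-0.228, 0.678, 0.659, 0.234]
contact_force: [-0.2, 0.2, -0.3]
width: 0.026
gripper_force: 0.0
```

step_arm([
  {"slide": [-0.03,0,0.04],"rotation": [0,0,0],"gripper": 0.7},
  {"slide": [0,0,0],"rotation": [0,0,0],"gripper": 0.7},
])

```text
time: 9.62
eef_pos: [0.4844, 0.0314, 0.0042]
tcp_rot: [-0.228, 0.678, 0.659, 0.234]
contact_force: [0.1, -0.3, -0.1]
width: 0.0264
gripper_force: 0.0
```

step_arm([
  {"slide": [0.063,0,0.049],"rotation": [0,0,0],"gripper": 0.7},
  {"slide": [0.063,0,0.049],"rotation": [0,0,0],"gripper": 0.7},
  {"slide": [0.063,0,0.049],"rotation": [0,0,0],"gripper": 0.7},
  {"slide": [0.063,0,0.049],"rotation": [0,0,0],"gripper": 0.7},
  {"slide": [0.063,0,0.049],"rotation": [0,0,0],"gripper": 0.7},
  {"slide": [0.063,0,0.049],"rotation": [0,0,0],"gripper": 0.7},
  {"slide": [0.063,0,0.049],"rotation": [0,0,0],"gripper": 0.7},
  {"slide": [0.063,0,0.049],"rotation": [0,0,0],"gripper": 0.7},
  {"slide": [0.063,0,0.049],"rotation": [0,0,0],"gripper": 0.7},
  {"slide": [0.063,0,0.049],"rotation": [0,0,0],"gripper": 0.7},
  {"slide": [0.063,0,0.049],"rotation": [0,0,0],"gripper": 0.7},
  {"slide": [0,0,0],"rotation": [0,0,0],"gripper": 0.7},
])

```text
time: 11.12
eef_pos: [0.4856, 0.0757, 0.0046]
tcp_rot: [-0.228, 0.677, 0.659, 0.234]
contact_force: [0.1, -0.2, -1.3]
width: 0.026
gripper_force: 0.1
```

```bash
python3 - <<'E'
from h import *
st=manip.state();print(st["eef_pos"],st["contact_force"])
s=snap("scene"); t=snap("top")
a=cv2.resize(s["image"][190:260,230:300],(600,600),interpolation=cv2.INTER_CUBIC)[:,:400]
b=cv2.resize(t["image"][193:263,255:301],(394,600),interpolation=cv2.INTER_CUBIC)
o=np.hstack([a,b]); cv2.imwrite("pics/s5.png",o[:,:,::-1])
E
```

```text
[0.48564712 0.07570043 0.00461251] [ 0.09765218 -0.19947106 -1.30203697]
```

View pics/s5.png

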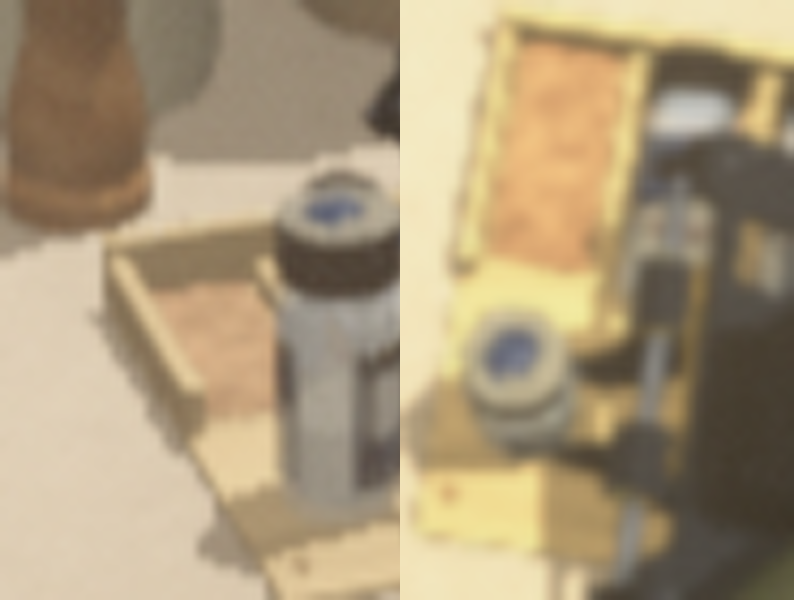

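The scene crop shows the jar upright with its cap top at (338,207), and the top crop has the cap top at (518,355). The ledge's front-left corner, the cork's near end at (485–600, 262) and the fingers behind the jar are also visible.

```bash
python3 - <<'E'
from h import *
s=snap("scene"); t=snap("top"); w=snap("wrist")
S=lambda x,y,z:onz(s,230+(x+.5)*70/600-.5,190+(y+.5)*70/600-.5,z).round(4)
T=lambda x,y,z:onz(t,255+(x-400+.5)*46/394-.5,193+(y+.5)*70/600-.5,z).round(4)
print("cap",S(338,207,.111),T(518,355,.111)); print("cork front",T(485,258,.006),T(598,268,.006),"cork back",T(520,42,.006),T(628,50,.006))
print("S corner",S(205,420,.006))
# automatic: blue label on cap and dark cap band in wrist/top
for n,c,(lo,hi) in (("w",w,((200,0),(400,260))),("t",t,((255,225),(285,245))),("s",s,((255,205),(285,222)))):
    im=c["image"][lo[1]:hi[1],lo[0]:hi[0]].astype(int); m=(im[...,2]-im[...,0]>15).astype(np.uint8)
    k,l,stt,ce=cv2.connectedComponentsWithStats(m)
    for i in range(1,k):
        if stt[i,4]>6: print(n,stt[i],onz(c,*(ce[i]+lo),.111).round(4))
h=cv2.cvtColor(w["image"],cv2.COLOR_RGB2HSV)
m=((h[...,0]<17)&(h[...,1]>70)&(h[...,2]>110)).astype(np.uint8); m[:,:300]=0;m[260:]=0
for u in range(340,480,20):
    r=np.where(m[:,u])[0]
    if len(r)>5: print(u,r.min(),r.max(),onz(w,u,r.min()-.5,.006).round(4),onz(w,u,r.max()+.5,.006).round(4))
E
```

```text
cap [0.4879 0.0851 0.111 ] [0.4847 0.0829 0.111 ]
cork front [0.5462 0.1085 0.006 ] [0.5474 0.0627 0.006 ] cork back [0.6383 0.1061 0.006 ] [0.6401 0.0618 0.006 ]
S corner [0.5491 0.1106 0.006 ]
w [  42   83   75   55 2387] [0.4872 0.088  0.111 ]
w [89 85 22 12 40] [0.4931 0.0956 0.111 ]
w [ 53 220  12   5  12] [0.4795 0.0509 0.111 ]
w [ 66 225  23   3  27] [0.4843 0.0496 0.111 ]
380 189 234 [0.5512 0.1105 0.006 ] [0.5467 0.0798 0.006 ]
400 189 245 [0.5639 0.1101 0.006 ] [0.5575 0.0727 0.006 ]
420 189 244 [0.5767 0.1098 0.006 ] [0.5695 0.073  0.006 ]
440 190 246 [0.5893 0.1087 0.006 ] [0.5811 0.0715 0.006 ]
460 190 252 [0.602  0.1084 0.006 ] [0.5921 0.0675 0.006 ]
```

step_arm([
  {"slide": [0.036,0,0.028],"rotation": [0,0,0],"gripper": 0.7},
  {"slide": [0.036,0,0.028],"rotation": [0,0,0],"gripper": 0.7},
  {"slide": [0,0,0],"rotation": [0,0,0],"gripper": 0.7},
  {"slide": [0,0,0],"rotation": [0,0,0],"gripper": 0.7},
  {"slide": [-0.1,0,-0.08],"rotation": [0,0,0],"gripper": 0.7},
  {"slide": [-0.3,0,-0.24],"rotation": [0,0,0],"gripper": 0.7},
  {"slide": [-0.5,0,-0.4],"rotation": [0,0,0],"gripper": 0.7},
  {"slide": [-0.4,0,-0.8],"rotation": [0,0,0],"gripper": 0.7},
  {"slide": [0.2,0,-0.9],"rotation": [0,0,0],"gripper": 0.7},
  {"slide": [0.4,0,-0.8],"rotation": [0,0,0],"gripper": 0.7},
  {"slide": [0.3,0,-0.7],"rotation": [0,0,0],"gripper": 0.7},
  {"slide": [0,0,0],"rotation": [0,0,0],"gripper": 0.7},
])

```text
time: 12.88
eef_pos: [0.4834, -0.0603, 0.149]
tcp_rot: [-0.225, 0.678, 0.659, 0.235]
contact_force: [0.1, -0.4, -1.0]
width: 0.0262
gripper_force: 0.0
```

```bash
cat >> h.py <<'E'
def blue(c,lo,hi,z=.111,th=15,mn=6):
    im=c["image"][lo[1]:hi[1],lo[0]:hi[0]].astype(int); m=(im[...,2]-im[...,0]>th).astype(np.uint8)
    k,l,st,ce=cv2.connectedComponentsWithStats(m)
    for i in range(1,k):
        if st[i,4]>mn: print(st[i],(ce[i]+lo).round(1),onz(c,*(ce[i]+lo),z).round(4))
E
python3 - <<'E'
from h import *
st=manip.state();print(st["eef_pos"],st["contact_force"],st["joints"].round(2))
s=snap("scene"); t=snap("top"); w=snap("wrist")
for th in (0,15):
  print(th);blue(t,(255,222),(285,245),th=th,mn=3); blue(s,(250,200),(285,222),th=th,mn=3)
print(proj(t,[.486,.0875,.111]),proj(s,[.486,.0875,.111]))
# top: non-yellow (saturation low) jar mask on ledge
h=cv2.cvtColor(t["image"],cv2.COLOR_RGB2HSV)
for v in range(226,250,2): print(v,h[v,255:290,1].tolist())
E
```

```text
[ 0.48343433 -0.06025079  0.14903009] [ 0.10088733 -0.43368684 -1.02993919] [-0.26  0.34  0.92  1.86 -0.78  1.57  0.86]
0
[ 9 10  5  4 15] [266.3 233.5] [0.4854 0.0895 0.111 ]
[15 14  5  2  8] [266.6 214.4] [0.4865 0.0925 0.111 ]
15
(np.float64(266.9640741109951), np.float64(233.42533665193815)) (np.float64(268.4074221620889), np.float64(214.15044729253793))
226 [60, 61, 61, 61, 60, 65, 82, 94, 95, 95, 95, 94, 94, 95, 94, 95, 95, 96, 97, 97, 97, 97, 99, 102, 100, 83, 63, 47, 40, 38, 37, 35, 35, 36, 36]
228 [60, 63, 63, 62, 63, 71, 81, 89, 92, 91, 86, 83, 85, 87, 88, 88, 89, 89, 88, 89, 89, 89, 92, 102, 105, 100, 90, 85, 80, 75, 69, 65, 64, 62, 63]
230 [61, 62, 63, 65, 68, 80, 87, 85, 75, 65, 54, 53, 52, 54, 59, 68, 83, 86, 88, 87, 88, 88, 91, 94, 95, 96, 95, 96, 100, 99, 96, 94, 94, 96, 96]
232 [61, 61, 62, 62, 68, 78, 75, 63, 53, 38, 10, 11, 15, 6, 27, 51, 62, 71, 83, 85, 85, 85, 85, 84, 84, 84, 85, 84, 85, 85, 86, 86, 86, 86, 86]
234 [60, 61, 62, 65, 70, 71, 67, 59, 40, 2, 24, 29, 27, 15, 21, 52, 59, 62, 76, 87, 83, 84, 84, 84, 85, 84, 84, 83, 84, 85, 86, 86, 87, 86, 88]
236 [63, 6
[... 349 characters left out ...]
59, 51, 42, 56, 91, 97, 97, 98, 98, 99, 98, 96, 98, 96, 96, 96, 97, 96, 97, 96]
242 [75, 75, 77, 88, 102, 106, 105, 92, 73, 60, 55, 52, 49, 49, 49, 43, 44, 53, 83, 105, 102, 100, 101, 100, 99, 99, 98, 96, 96, 96, 97, 96, 95, 94, 94]
244 [76, 74, 80, 93, 105, 106, 106, 105, 94, 79, 66, 59, 54, 55, 54, 56, 64, 87, 102, 101, 98, 99, 99, 98, 99, 97, 96, 98, 97, 97, 96, 96, 96, 96, 96]
246 [75, 75, 81, 94, 104, 104, 106, 105, 104, 103, 99, 98, 94, 89, 95, 100, 105, 102, 100, 101, 100, 98, 98, 96, 96, 96, 95, 94, 95, 94, 94, 94, 94, 93, 94]
248 [69, 75, 88, 101, 107, 108, 108, 107, 105, 104, 103, 101, 101, 102, 101, 100, 99, 100, 99, 100, 99, 99, 98, 98, 98, 98, 98, 96, 96, 95, 96, 96, 94, 95, 94]
```

step_arm([
  {"slide": [0.5,0,-0.6],"rotation": [0,0,0],"gripper": 0.7},
  {"slide": [0,0,0],"rotation": [0,-0.317,0],"gripper": 0.7},
  {"slide": [0,0,0],"rotation": [0,-0.317,0],"gripper": 0.7},
  {"slide": [0,0,0],"rotation": [0,-0.317,0],"gripper": 0.7},
  {"slide": [0,0,0],"rotation": [0,-0.317,0],"gripper": 0.7},
  {"slide": [0,0,0],"rotation": [0,0,0.33],"gripper": 0.7},
  {"slide": [0,0,0],"rotation": [0,0,0.33],"gripper": 0.7},
  {"slide": [0,0,0],"rotation": [0,0,0.33],"gripper": 0.7},
  {"slide": [0,0,0],"rotation": [0,0,0.33],"gripper": 0.7},
  {"slide": [0,0,0],"rotation": [0,0,0.33],"gripper": 0.7},
  {"slide": [0,0,0],"rotation": [0,0,0.33],"gripper": 0.7},
])

```text
time: 14.4
eef_pos: [0.481, -0.0556, 0.184]
tcp_rot: [-0.0, 0.969, 0.248, -0.002]
contact_force: [-0.5, -0.1, 0.6]
width: 0.0261
gripper_force: 0.0
```

step_arm([
  {"slide": [0,0,0],"rotation": [0,0,0.34],"gripper": 0.7},
  {"slide": [0,0,0],"rotation": [0,0,0.34],"gripper": 0.7},
  {"slide": [0,0,0],"rotation": [0,0,0.34],"gripper": 0.7},
  {"slide": [0,0,0],"rotation": [0,0,0],"gripper": 0.7},
])

```text
time: 14.9
eef_pos: [0.4812, -0.0556, 0.1842]
tcp_rot: [-0.0, 1.0, -0.013, -0.001]
contact_force: [-0.3, -0.1, -0.3]
width: 0.0263
gripper_force: 0.0
```

```bash
python3 - <<'E'
from h import *
s=manip.state();r=R.from_quat(np.roll(s["tcp_rot"],-1)); print(s["eef_pos"],r.as_matrix().round(3),s["joints"].round(2))
want=R.from_matrix(np.array([[.9995,-.0300,0],[-.0300,-.9995,0],[0,0,-1]]))
print("rot corr units",(r.inv()*want).as_rotvec()/np.radians(30))
print(want.inv().apply(np.array([.425,.088,.2])-s["eef_pos"])/.05)
E
```

```text
[ 0.48115866 -0.0556235   0.1842053 ] [[ 1.    -0.025 -0.003]
 [-0.025 -1.     0.   ]
 [-0.003 -0.    -1.   ]] [-0.69 -0.05  0.74  1.89  0.04  1.29 -1.56]
rot corr units [-0.00039345  0.00529082  0.00911584]
[-1.20884609 -2.83748018 -0.3158941 ]
```

step_arm([
  {"slide": [-0.5,0,0],"rotation": [0,0,0.01],"gripper": 0.7},
  {"slide": [-0.6,-0.3,0],"rotation": [0,0,0],"gripper": 0.7},
  {"slide": [-0.1,-0.8,0],"rotation": [0,0,0],"gripper": 0.7},
  {"slide": [0,-0.8,0],"rotation": [0,0,0],"gripper": 0.7},
  {"slide": [0,-0.6,0],"rotation": [0,0,0],"gripper": 0.7},
  {"slide": [0,-0.34,0],"rotation": [0,0,0],"gripper": 0.7},
  {"slide": [0,0,0],"rotation": [0,0,0],"gripper": 0.7},
  {"slide": [0,0,0],"rotation": [0,0,0],"gripper": 0.7},
])

```text
time: 15.9
eef_pos: [0.4268, 0.0867, 0.1855]
tcp_rot: [-0.0, 1.0, -0.017, -0.0]
contact_force: [0.0, -0.5, 0.7]
width: 0.0263
gripper_force: 0.0
```

```bash
python3 - <<'E'
from h import *
s=manip.state();r=R.from_quat(np.roll(s["tcp_rot"],-1)); print(s["eef_pos"],r.as_matrix().round(3),s["joints"].round(2))
w=snap("wrist","w6.png"); c=w
print(np.round(w["cam_to_world"],3)[:3,3])
for n,p in (("cap",[.487,.088,.111]),("lane0L",[.545,.111,.006]),("lane0R",[.545,.065,.006]),("laneBL",[.64,.108,.006])): print(n,np.round(proj(w,p)))
im=w["image"].astype(int); h=cv2.cvtColor(w["image"],cv2.COLOR_RGB2HSV)
blue(w,(0,0),(560,420),th=15,mn=40)
m=((h[...,0]<17)&(h[...,1]>70)&(h[...,2]>110)).astype(np.uint8)
k,l,st,ce=cv2.connectedComponentsWithStats(m)
for i in range(1,k):
    if st[i,4]>300: print("cork?",st[i],ce[i])
E
```

```text
[0.42683517 0.08666393 0.18546028] [[ 0.999 -0.034 -0.   ]
 [-0.034 -0.999  0.   ]
 [-0.    -0.    -1.   ]] [-0.81 -0.17  0.5   1.99  0.08  1.3  -1.94]
[0.499 0.085 0.368]
cap [275. 135.]
lane0L [252.  73.]
lane0R [296.  71.]
laneBL [249. -34.]
[312   0  39  40 888] [330.9  18.5] [0.5655 0.0458 0.111 ]
[370   0  41  40 889] [390.6  19.2] [0.5637 0.0038 0.111 ]
[429   1  41  40 893] [450.1  19.7] [ 0.562  -0.0381  0.111 ]
[257 122  27  29 468] [269.8 134.3] [0.4875 0.092  0.111 ]
cork? [ 252    0   42   71 2126] [272.86030103  37.12652869]
cork? [358   0  11  71 330] [362.1         33.33636364]
cork? [411   0  15  71 441] [417.03174603  32.88435374]
cork? [  30  303   62   44 2131] [ 60.84561239 322.90051619]
cork? [235 303  34  31 650] [256.83076923 319.01846154]
```

```bash
python3 - <<'E'
from h import *
w=snap("wrist"); h=cv2.cvtColor(w["image"],cv2.COLOR_RGB2HSV).astype(int)
m=(h[...,0]<17)&(h[...,1]>70)&(h[...,2]>110)
for v in (10,30,50,66):
    r=np.where(m[v,240:300])[0]+240; a,b=onz(w,r.min()-.5,v,.006),onz(w,r.max()+.5,v,.006); print(v,r.min(),r.max(),a.round(4),b.round(4),"mid",((a+b)/2).round(4)[:2])
for v in (125,135,145,155): print(v,h[v,236:310,1].tolist())
E
```

```text
10 252 292 [0.6029 0.1081 0.006 ] [0.6015 0.0677 0.006 ] mid [0.6022 0.0879]
30 254 292 [0.5851 0.1071 0.006 ] [0.5837 0.0681 0.006 ] mid [0.5844 0.0876]
50 253 293 [0.5668 0.1091 0.006 ] [0.5654 0.0675 0.006 ] mid [0.5661 0.0883]
66 253 291 [0.5518 0.1099 0.006 ] [0.5504 0.0699 0.006 ] mid [0.5511 0.0899]
125 [67, 67, 68, 67, 70, 71, 69, 76, 102, 115, 117, 117, 89, 56, 55, 56, 57, 56, 56, 55, 55, 56, 60, 55, 33, 24, 12, 38, 8, 88, 138, 137, 140, 130, 124, 123, 131, 135, 134, 134, 132, 135, 136, 141, 111, 11, 49, 59, 58, 58, 58, 56, 56, 57, 55, 54, 53, 54, 46, 41, 73, 93, 104, 105, 104, 104, 103, 105, 104, 104, 102, 102, 103, 102]
135 [70, 73, 74, 71, 71, 71, 71, 76, 102, 106, 65, 53, 56, 57, 55, 57, 58, 58, 57, 56, 58, 47, 26, 120, 141, 137, 139, 120, 77, 47, 48, 80, 117, 139, 139, 140, 144, 137, 51, 12, 8, 10, 43, 100, 135, 150, 58, 36, 57, 57, 57, 59, 57, 57, 58, 57, 57, 58, 57, 57, 63, 91, 103, 104, 103, 103, 100, 103, 102, 103, 102, 100, 100, 102]
145 [72, 74, 71, 70, 71, 70, 72, 70, 93, 111, 118, 102, 60, 53, 51, 54, 56, 57, 56, 58, 59, 57, 42, 4, 88, 136, 136, 134, 135, 140, 81, 6, 23, 19, 18, 15, 12, 17, 2, 44, 68, 6, 51, 59, 58, 58, 58, 57, 58, 58, 59, 58, 59, 58, 58, 57, 55, 49, 43, 61, 94, 103, 102, 102, 102, 103, 102, 100, 100, 100, 102, 102, 102, 100]
155 [69, 75, 74, 74, 74, 71, 71, 71, 81, 106, 116, 113, 115, 114, 115, 114, 115, 111, 95, 72, 56, 54, 53, 56, 55, 56, 55, 55, 57, 57, 57, 57, 55, 54, 52, 54, 55, 55, 55, 56, 57, 56, 56, 56, 56, 56, 56, 56, 52, 49, 45, 44, 58, 83, 95, 100, 99, 99, 97, 96, 96, 97, 97, 96, 95, 96, 96, 96, 95, 95, 97, 95, 95, 95]
```

step_arm([
  {"slide": [0,-0.06,0.2],"rotation": [0,0,0],"gripper": 0.7},
  {"slide": [0,0,0.6],"rotation": [0,0,0],"gripper": 0.7},
  {"slide": [0,0,0.7],"rotation": [0,0,0],"gripper": 0.7},
  {"slide": [0,0,0.4],"rotation": [0,0,0],"gripper": 0.7},
  {"slide": [0,0,0.15],"rotation": [0,0,0],"gripper": 0.7},
  {"slide": [0,0,0],"rotation": [0,0,0],"gripper": 0.7},
  {"slide": [0,0,0],"rotation": [0,0,0],"gripper": 0.7},
])

```text
time: 16.88
eef_pos: [0.4276, 0.0914, 0.084]
tcp_rot: [-0.001, 1.0, -0.016, 0.001]
contact_force: [0.5, 0.8, -0.5]
width: 0.0262
gripper_force: 0.0
```

```bash
python3 - <<'E'
from h import *
s=manip.state(); print(s["eef_pos"],s["contact_force"],s["tcp_rot"])
w=snap("wrist"); h=cv2.cvtColor(w["image"],cv2.COLOR_RGB2HSV).astype(int); g=h[...,2]
blue(w,(150,0),(420,330),th=15,mn=100)
print("tcp px",np.round(proj(w,s["eef_pos"])),"cap px",np.round(proj(w,[.487,.0885,.111])))
for v in range(205,300,12): 
    d=g[v,150:420]<45; e=np.flatnonzero(np.diff(d.astype(int)))+150; print(v,e.tolist()[:14])
E
```

```text
[0.42763899 0.09138489 0.08399   ] [ 0.49322942  0.84293989 -0.50649637] [-9.21931435e-04  9.99863608e-01 -1.64724642e-02  7.56936476e-04]
[ 102  125   46   49 1294] [274.6 146. ] [0.4875 0.0918 0.111 ]
tcp px [280. 244.] cap px [282. 147.]
205 []
217 []
229 []
241 [237, 243, 313, 319]
253 [216, 233, 253, 304, 323, 341]
265 [207, 225, 253, 304, 332, 349]
277 [202, 205, 351, 355]
289 [202, 204, 353, 354]
```

step_arm([
  {"slide": [0.12,-0.01,0],"rotation": [0,0,0],"gripper": 0.7},
  {"slide": [0.14,-0.01,0],"rotation": [0,0,0],"gripper": 0.7},
  {"slide": [0.12,0,0],"rotation": [0,0,0],"gripper": 0.7},
  {"slide": [0.1,0,0],"rotation": [0,0,0],"gripper": 0.7},
  {"slide": [0.08,0,0],"rotation": [0,0,0],"gripper": 0.7},
  {"slide": [0.08,0,0],"rotation": [0,0,0],"gripper": 0.7},
  {"slide": [0.08,0,0],"rotation": [0,0,0],"gripper": 0.7},
  {"slide": [0.08,0,0],"rotation": [0,0,0],"gripper": 0.7},
])

```text
time: 17.92
eef_pos: [0.4671, 0.0909, 0.0832]
tcp_rot: [-0.001, 1.0, -0.016, -0.0]
contact_force: [0.1, 0.3, -0.7]
width: 0.0265
gripper_force: 0.2
```

```bash
python3 - <<'E'
from h import *
s=manip.state(); print(s["eef_pos"],s["contact_force"])
w=snap("wrist","w7.png"); blue(w,(150,0),(420,330),th=15,mn=100)
print("tcp px",np.round(proj(w,s["eef_pos"])),"cap px",np.round(proj(w,[.487,.0885,.111])))
E
```

```text
[0.46707358 0.09087386 0.08317709] [ 0.1210377   0.26747268 -0.70205504]
[ 183   16   58   56 1832] [362.1  42.8] [0.5697 0.052  0.111 ]
[ 105  196   43   45 1059] [276.1 215.5] [0.4931 0.0918 0.111 ]
tcp px [280. 244.] cap px [283. 227.]
```

step_arm([
  {"slide": [0.08,0,0],"rotation": [0,0,0],"gripper": 0.7},
  {"slide": [0.08,0,0],"rotation": [0,0,0],"gripper": 0.7},
  {"slide": [0.08,0,0],"rotation": [0,0,0],"gripper": 0.7},
  {"slide": [0,0,0],"rotation": [0,0,0],"gripper": 0.7},
])

```text
time: 18.48
eef_pos: [0.4792, 0.0904, 0.0832]
tcp_rot: [-0.0, 1.0, -0.017, 0.0]
contact_force: [-0.2, 0.6, 0.0]
width: 0.0258
gripper_force: 0.0
```

```bash
python3 - <<'E'
from h import *
s=manip.state(); print(s["eef_pos"],s["contact_force"])
w=snap("wrist","w8.png"); blue(w,(150,0),(420,330),th=15,mn=100)
sc=snap("scene","s8.png"); blue(sc,(240,190),(300,230),th=0,mn=5)
h=cv2.cvtColor(sc["image"],cv2.COLOR_RGB2HSV).astype(int)
for v in range(210,254,3): print(v,h[v,255:285,1].tolist())
E
```

```text
[0.47922143 0.09040953 0.08315581] [-0.20598214  0.59968668  0.03665146]
[ 182   38   57   54 1739] [360.5  63.9] [0.5733 0.0519 0.111 ]
[264  47   6  46 162] [417.3  74.6] [0.5682 0.0267 0.111 ]
[ 105  192   43   46 1124] [275.9 212.3] [0.5069 0.0913 0.111 ]
[46 23  8  5 28] [289.3 214.9] [0.4617 0.0366 0.111 ]
210 [47, 48, 48, 49, 50, 71, 82, 72, 73, 57, 34, 33, 40, 45, 53, 57, 56, 64, 73, 72, 70, 76, 73, 61, 50, 52, 64, 74, 72, 70]
213 [47, 48, 49, 57, 68, 77, 79, 82, 80, 74, 66, 63, 67, 68, 73, 74, 74, 82, 76, 75, 72, 79, 89, 88, 85, 81, 78, 65, 44, 34]
216 [79, 83, 84, 88, 82, 81, 81, 83, 78, 77, 76, 81, 80, 78, 80, 81, 81, 82, 81, 80, 82, 78, 87, 79, 86, 78, 75, 61, 42, 34]
219 [89, 89, 89, 88, 82, 75, 78, 80, 83, 77, 79, 76, 74, 70, 65, 54, 38, 14, 15, 30, 40, 37, 38, 36, 38, 56, 84, 76, 38, 22]
222 [95, 94, 93, 91, 69, 44, 41, 40, 34, 30, 31, 26, 19, 15, 11, 13, 20, 24, 29, 37, 35, 34, 34, 31, 32, 32, 39, 50, 76, 66]
225 [96, 98, 95, 90, 71, 36, 24, 22, 21, 22, 32, 38, 33, 24, 20, 19, 23, 31, 38, 36, 29, 27, 29, 28, 32, 34, 35, 38, 37, 55]
228 [94, 93, 93, 96, 90, 64, 31, 25,
[... 388 characters left out ...]
37, 37, 34, 46, 43, 45, 37, 37, 52, 81, 82, 82, 78, 79, 74, 76, 77, 75, 71]
240 [76, 77, 77, 78, 79, 75, 56, 46, 39, 38, 36, 37, 35, 35, 39, 48, 48, 41, 39, 64, 75, 71, 72, 72, 71, 73, 74, 74, 76, 77]
243 [77, 75, 78, 76, 76, 77, 63, 45, 39, 39, 37, 37, 36, 38, 38, 51, 46, 44, 46, 63, 72, 78, 83, 83, 82, 80, 77, 76, 78, 78]
246 [86, 86, 86, 87, 88, 82, 66, 58, 50, 44, 40, 38, 39, 39, 38, 42, 45, 50, 54, 63, 80, 89, 88, 88, 89, 88, 83, 78, 77, 78]
249 [69, 80, 85, 88, 86, 88, 87, 83, 79, 75, 78, 74, 75, 74, 76, 77, 79, 83, 86, 90, 88, 86, 90, 88, 90, 89, 89, 89, 86, 82]
252 [61, 63, 70, 84, 89, 89, 90, 88, 86, 87, 87, 89, 88, 88, 87, 79, 79, 80, 86, 88, 89, 90, 88, 89, 90, 89, 91, 88, 90, 90]
```

step_arm([
  {"slide": [0.08,0,0],"rotation": [0,0,0],"gripper": 0.7},
  {"slide": [0.08,0,0],"rotation": [0,0,0],"gripper": 0.7},
  {"slide": [0.08,0,0],"rotation": [0,0,0],"gripper": 0.7},
  {"slide": [0.06,0,0],"rotation": [0,0,0],"gripper": 0.7},
  {"slide": [0.06,0,0],"rotation": [0,0,0],"gripper": 0.7},
  {"slide": [0,0,0],"rotation": [0,0,0],"gripper": 0.7},
  {"slide": [0,0,0],"rotation": [0,0,0],"gripper": 0.7},
])

```text
time: 19.45
eef_pos: [0.4968, 0.0898, 0.0831]
tcp_rot: [-0.001, 1.0, -0.016, -0.0]
contact_force: [-0.1, 0.6, 0.2]
width: 0.0262
gripper_force: 0.0
```

```bash
python3 - <<'E'
from h import *
s=manip.state(); print(s["eef_pos"],s["contact_force"])
w=snap("wrist","w9.png"); blue(w,(150,0),(420,330),th=15,mn=60)
E
```

```text
[0.49675452 0.08982748 0.08308959] [-0.10042737  0.56733937  0.18986317]
[ 181   69   56   51 1606] [358.7  93.8] [0.5786 0.0518 0.111 ]
[261  73   9  47 238] [415.8 100. ] [0.5751 0.026  0.111 ]
[128 113  31  76 585] [287.6 158.5] [0.5507 0.0844 0.111 ]
```

step_arm([
  {"slide": [-0.3,0,-0.3],"rotation": [0,0,0],"gripper": 0.7},
  {"slide": [-0.5,0,-0.5],"rotation": [0,0,0],"gripper": 0.7},
  {"slide": [-0.4,0,-0.5],"rotation": [0,0,0],"gripper": 0.7},
  {"slide": [0,0,-0.4],"rotation": [0,0,0],"gripper": 0.7},
  {"slide": [0,0,0],"rotation": [0,0,0],"gripper": 0.7},
  {"slide": [0,0,0],"rotation": [0,0,0],"gripper": 0.7},
])

```text
time: 20.25
eef_pos: [0.4365, 0.0916, 0.1674]
tcp_rot: [-0.0, 1.0, -0.017, -0.0]
contact_force: [-0.8, -0.6, 0.6]
width: 0.0261
gripper_force: 0.0
```

```bash
python3 - <<'E'
from h import *
s=manip.state(); print(s["eef_pos"])
w=snap("wrist","w10.png"); h=cv2.cvtColor(w["image"],cv2.COLOR_RGB2HSV).astype(int)
blue(w,(150,0),(480,300),z=.04,th=15,mn=60)
m=((h[...,2]<60)).astype(np.uint8); m[210:]=0
k,l,st,ce=cv2.connectedComponentsWithStats(m)
for i in range(1,k):
    if st[i,4]>150: print("dark",st[i],onz(w,*ce[i],.0265).round(4))
for n,p in (("base",[.507,.091,.0265]),("cap",[.612,.088,.0265])): print(n,np.round(proj(w,p)))
print("col270",[(v,h[v,272].tolist()) for v in range(0,150,5)])
E
```

```text
[0.43654457 0.09155249 0.16736708]
[169   5  42  42 995] [339.9  24.8] [0.5838 0.0351 0.04  ]
[231   6  43  42 973] [402.8  25.7] [ 0.5814 -0.0185  0.04  ]
[293   6  37  42 856] [462.3  27. ] [ 0.5787 -0.0693  0.04  ]
[128  40  24  62 358] [285.4  78.3] [0.5427 0.0828 0.04  ]
dark [258   0  23  22 318] [0.603  0.0971 0.0265]
dark [286   0  17  23 245] [0.6014 0.0716 0.0265]
base [277. 120.]
cap [277.  -5.]
col270 [(0, [19, 65, 55]), (5, [14, 60, 55]), (10, [18, 67, 57]), (15, [30, 20, 143]), (20, [90, 7, 186]), (25, [43, 9, 202]), (30, [21, 15, 217]), (35, [21, 15, 217]), (40, [19, 13, 214]), (45, [21, 15, 216]), (50, [90, 3, 223]), (55, [80, 3, 224]), (60, [83, 5, 224]), (65, [83, 5, 224]), (70, [75, 5, 225]), (75, [30, 18, 204]), (80, [30, 18, 207]), (85, [28, 20, 209]), (90, [30, 21, 211]), (95, [28, 21, 208]), (100, [28, 22, 209]), (105, [30, 19, 220]), (110, [28, 22, 201]), (115, [21, 49, 212]), (120, [19, 109, 173]), (125, [28, 92, 236]), (130, [28, 88, 235]), (135, [27, 94, 234]), (140, [27, 92, 235]), (145, [27, 93, 235])]
```

```bash
python3 - <<'E'
from h import *
w=snap("wrist"); h=cv2.cvtColor(w["image"],cv2.COLOR_RGB2HSV).astype(int)
for u in (266,272,277,282,288,325,332,338,344,350,395,402): 
    c=h[:,u,1]; e=[v for v in range(30,140) if c[v]>70 and c[v-1]<=70]; print(u,e, onz(w,u,(e[0] if e else 0),.0265).round(4))
for v in (30,60,100): print(v,h[v,246:312,1].tolist())
print(h[60:110,338,1].tolist())
E
```

```text
266 [119] [0.5082 0.1018 0.0265]
272 [119] [0.508  0.096  0.0265]
277 [119] [0.5078 0.0913 0.0265]
282 [41, 47, 83, 119] [0.5753 0.0845 0.0265]
288 [41, 48, 83, 88, 119] [0.5751 0.0791 0.0265]
325 [34, 38, 45, 91] [0.5798 0.0458 0.0265]
332 [33, 54, 92] [0.5804 0.0396 0.0265]
338 [33, 41, 58, 90] [0.5802 0.0342 0.0265]
344 [33, 40, 58, 90] [0.58   0.0289 0.0265]
350 [33, 39, 55, 91] [0.5798 0.0235 0.0265]
395 [34, 55, 90] [ 0.5777 -0.0167  0.0265]
402 [33, 59, 91] [ 0.5783 -0.0229  0.0265]
30 [106, 102, 103, 105, 111, 120, 116, 112, 115, 119, 119, 94, 75, 61, 47, 38, 36, 34, 29, 26, 23, 19, 18, 16, 15, 14, 14, 15, 14, 15, 16, 18, 15, 14, 16, 15, 15, 15, 14, 17, 20, 22, 21, 21, 24, 28, 29, 37, 40, 40, 42, 45, 52, 62, 66, 65, 84, 116, 116, 104, 99, 96, 101, 111, 112, 116]
60 [109, 105, 104, 102, 108, 118, 117, 112, 115, 116, 111, 24, 5, 15, 16, 14, 14, 13, 11, 6, 3, 3, 5, 5, 5, 6, 3, 5, 5, 3, 4, 18, 85, 2, 27, 11, 7, 5, 4, 3, 4, 4, 4, 4, 5, 5, 9, 13, 15, 17, 20, 23, 27, 30, 33, 32, 69, 113, 109, 100, 96, 96, 108, 117, 116, 119]
100 [85, 115, 101, 96, 99, 113, 115, 113, 115, 117, 114, 79, 39, 30, 26, 27, 29, 33, 31, 26, 28, 24, 24, 24, 21, 22, 19, 21, 16, 11, 19, 4, 70, 89, 84, 73, 41, 24, 30, 40, 35, 33, 30, 20, 12, 6, 4, 9, 9, 4, 17, 27, 26, 21, 39, 89, 94, 92, 92, 92, 93, 92, 93, 92, 92, 92]
[94, 84, 57, 18, 7, 4, 4, 11, 24, 16, 9, 7, 18, 30, 30, 29, 30, 30, 29, 30, 27, 29, 26, 17, 13, 20, 36, 46, 50, 66, 74, 76, 89, 111, 113, 101, 88, 88, 91, 92, 89, 84, 82, 80, 80, 80, 83, 85, 91, 97]
```

step_arm([
  {"slide": [0,0,0.6],"rotation": [0,0,0],"gripper": 0.7},
  {"slide": [0,0,0.8],"rotation": [0,0,0],"gripper": 0.7},
  {"slide": [0,0,0.8],"rotation": [0,0,0],"gripper": 0.7},
  {"slide": [0,0,0.5],"rotation": [0,0,0],"gripper": 0.7},
  {"slide": [0,0,0.2],"rotation": [0,0,0],"gripper": 0.7},
  {"slide": [0,0,0.15],"rotation": [0,0,0],"gripper": 0.7},
  {"slide": [0,0,0.1],"rotation": [0,0,0],"gripper": 0.7},
  {"slide": [0,0,0],"rotation": [0,0,0],"gripper": 0.7},
])

```text
time: 21.35
eef_pos: [0.4372, 0.092, 0.0109]
tcp_rot: [-0.001, 1.0, -0.016, 0.0]
contact_force: [0.0, 0.1, -0.2]
width: 0.026
gripper_force: 0.0
```

step_arm([
  {"slide": [0,0,0.08],"rotation": [0,0,0],"gripper": 0.7},
  {"slide": [0.2,0,0],"rotation": [0,0,0],"gripper": 0.7},
  {"slide": [0.3,0,0],"rotation": [0,0,0],"gripper": 0.7},
  {"slide": [0.3,0,0],"rotation": [0,0,0],"gripper": 0.7},
  {"slide": [0.2,0,0],"rotation": [0,0,0],"gripper": 0.7},
  {"slide": [0.1,0,0],"rotation": [0,0,0],"gripper": 0.7},
  {"slide": [0.08,0,0],"rotation": [0,0,0],"gripper": 0.7},
  {"slide": [0.08,0,0],"rotation": [0,0,0],"gripper": 0.7},
  {"slide": [0.08,0,0],"rotation": [0,0,0],"gripper": 0.7},
  {"slide": [0.08,0,0],"rotation": [0,0,0],"gripper": 0.7},
  {"slide": [0.08,0,0],"rotation": [0,0,0],"gripper": 0.7},
  {"slide": [0,0,0],"rotation": [0,0,0],"gripper": 0.7},
])

```text
time: 22.85
eef_pos: [0.5124, 0.0894, 0.0068]
tcp_rot: [-0.001, 1.0, -0.016, 0.0]
contact_force: [0.2, 0.8, 0.5]
width: 0.0263
gripper_force: 0.0
```

```bash
python3 - <<'E'
from h import *
s=manip.state(); print(s["eef_pos"],s["contact_force"])
w=snap("wrist","w11.png"); h=cv2.cvtColor(w["image"],cv2.COLOR_RGB2HSV).astype(int)
blue(w,(150,0),(560,330),z=.04,th=15,mn=60)
E
```

```text
[0.51242904 0.08940515 0.00676816] [0.24242716 0.84483685 0.50562888]
[ 205   84   83   72 3719] [396.2 119.2] [0.5827 0.0357 0.04  ]
[ 321   84   89   73 3867] [516.7 120.7] [ 0.5803 -0.0175  0.04  ]
[ 125  109   47  115 1492] [290.7 170.2] [0.5616 0.0828 0.04  ]
```

step_arm([
  {"slide": [0.06,0,0],"rotation": [0,0,0],"gripper": 0.7},
  {"slide": [0.06,0,0],"rotation": [0,0,0],"gripper": 0.7},
  {"slide": [0,0,0],"rotation": [0,0,0],"gripper": 0.7},
])

```text
time: 23.28
eef_pos: [0.5183, 0.0892, 0.0067]
tcp_rot: [-0.001, 1.0, -0.016, 0.0]
contact_force: [-0.6, 0.1, 0.2]
width: 0.0264
gripper_force: 0.0
```

step_arm([
  {"slide": [0.04,0,0],"rotation": [0,0,0],"gripper": 0.7},
  {"slide": [0,0,0],"rotation": [0,0,0],"gripper": 0.7},
])

```text
time: 23.52
eef_pos: [0.52, 0.0892, 0.0067]
tcp_rot: [-0.001, 1.0, -0.016, 0.0]
contact_force: [-1.4, 0.2, 1.0]
width: 0.0265
gripper_force: 0.4
```

step_arm([
  {"slide": [0.03,0,0],"rotation": [0,0,0],"gripper": 0.7},
  {"slide": [0,0,0],"rotation": [0,0,0],"gripper": 0.7},
])

```text
time: 23.78
eef_pos: [0.5216, 0.0892, 0.0067]
tcp_rot: [-0.001, 1.0, -0.016, 0.0]
contact_force: [-1.2, 0.6, 0.9]
width: 0.0256
gripper_force: 0.3
```

step_arm([
  {"slide": [0.03,0,0],"rotation": [0,0,0],"gripper": 0.7},
  {"slide": [0,0,0],"rotation": [0,0,0],"gripper": 0.7},
])

```text
time: 24.02
eef_pos: [0.5231, 0.0891, 0.0067]
tcp_rot: [-0.001, 1.0, -0.016, 0.0]
contact_force: [-0.6, 0.4, 0.8]
width: 0.0262
gripper_force: 0.2
```

step_arm([
  {"slide": [0.03,0,0],"rotation": [0,0,0],"gripper": 0.7},
  {"slide": [0,0,0],"rotation": [0,0,0],"gripper": 0.7},
])

```text
time: 24.28
eef_pos: [0.5246, 0.089, 0.0067]
tcp_rot: [-0.001, 1.0, -0.016, 0.0]
contact_force: [-1.0, -0.1, -0.1]
width: 0.0261
gripper_force: 0.3
```

```bash
python3 - <<'E'
from h import *
s=manip.state(); print(s["eef_pos"],s["contact_force"])
w=snap("wrist","w12.png"); blue(w,(150,0),(560,330),z=.04,th=15,mn=60)
E
```

```text
[0.52462164 0.08904155 0.0066845 ] [-1.03950315 -0.10494369 -0.09857919]
[ 125  110   47  114 1480] [290.5 171.7] [0.5731 0.0825 0.04  ]
[ 203  115   82   67 3454] [393.8 148.1] [0.5823 0.0357 0.04  ]
[ 317  115   90   68 3609] [511.7 149.3] [ 0.58   -0.0176  0.04  ]
```

step_arm([
  {"slide": [0.02,0,0],"rotation": [0,0,0],"gripper": 0.7},
  {"slide": [0,0,0],"rotation": [0,0,0],"gripper": 0.7},
])

```text
time: 24.58
eef_pos: [0.5247, 0.089, 0.0066]
tcp_rot: [-0.001, 1.0, -0.016, -0.001]
contact_force: [-3.4, -0.4, 2.4]
width: 0.0263
gripper_force: 1.8
```

step_arm([
  {"slide": [0.02,0,0],"rotation": [0,0,0],"gripper": 0.7},
  {"slide": [0,0,0],"rotation": [0,0,0],"gripper": 0.7},
])

```text
time: 24.82
eef_pos: [0.5247, 0.089, 0.0065]
tcp_rot: [-0.001, 1.0, -0.016, -0.002]
contact_force: [-5.7, -1.2, 5.7]
width: 0.0258
gripper_force: 3.2
```

step_arm([
  {"slide": [0.02,0,0],"rotation": [0,0,0],"gripper": 0.7},
  {"slide": [0,0,0],"rotation": [0,0,0],"gripper": 0.7},
])

```text
time: 25.08
eef_pos: [0.5248, 0.089, 0.0064]
tcp_rot: [-0.001, 1.0, -0.016, -0.003]
contact_force: [-8.8, 0.2, 7.3]
width: 0.0261
gripper_force: 4.4
```

The force rose sharply with no further motion, so the cap is against the back rail, where predicted. I'll back off and check.

step_arm([
  {"slide": [-0.06,0,0],"rotation": [0,0,0],"gripper": 0.7},
  {"slide": [-0.2,0,0],"rotation": [0,0,0],"gripper": 0.7},
  {"slide": [-0.6,0,0],"rotation": [0,0,0],"gripper": 0.7},
  {"slide": [-0.6,0,-0.3],"rotation": [0,0,0],"gripper": 0.7},
  {"slide": [-0.3,0,-0.8],"rotation": [0,0,0],"gripper": 0.7},
  {"slide": [0,0,-0.9],"rotation": [0,0,0],"gripper": 0.7},
  {"slide": [0,0,-0.9],"rotation": [0,0,0],"gripper": 0.7},
  {"slide": [0,0,-0.6],"rotation": [0,0,0],"gripper": 0.7},
  {"slide": [0,0,0],"rotation": [0,0,0],"gripper": 0.7},
  {"slide": [0,0,0],"rotation": [0,0,0],"gripper": 0.7},
])

```text
time: 26.32
eef_pos: [0.4389, 0.0915, 0.1808]
tcp_rot: [-0.001, 1.0, -0.016, -0.0]
contact_force: [-0.4, 0.9, 0.2]
width: 0.0262
gripper_force: 0.0
```

```bash
python3 - <<'E'
from h import *
s=manip.state(); print(s["time"],s["eef_pos"],s["contact_force"])
w=snap("wrist","w13.png"); h=cv2.cvtColor(w["image"],cv2.COLOR_RGB2HSV).astype(int)
blue(w,(150,0),(560,300),z=.04,th=15,mn=60)
for u in (266,272,278,288,325,332,338,344,350,395,402): 
    c=h[:,u,1]; e=[v for v in range(50,140) if c[v]>70 and c[v-1]<=70]; print(u,e, onz(w,u,(e[-1] if e else 0),.0265).round(4))
for v in (20,40,60): print(v,h[v,246:312,1].tolist())
t=snap("top","t13.png"); a=cv2.imread("pics/top0.png").astype(int); d=np.abs(a-t["image"][:,:,::-1]).max(2)>40
for n,(u,v) in dict(salt=(238,163),mill=(274,166),lemon=(196,268),garlic=(410,290),nut=(362,171),mug=(140,258),la=(288,214),lb=(304,217),lc=(320,220)).items(): print(n,d[v-9:v+10,u-9:u+10].sum(),end=" ")
E
```

```text
26.325 [0.43889843 0.09148985 0.18079757] [-0.44341708  0.86875024  0.22993203]
[168  13  40  40 884] [337.1  32.1] [0.5837 0.0352 0.04  ]
[227  14  40  39 888] [397.1  32.8] [ 0.5814 -0.0184  0.04  ]
[285  15  42  39 891] [456.9  33.4] [ 0.5791 -0.072   0.04  ]
[127  16  23  58 356] [284.4  49.6] [0.571  0.0827 0.04  ]
266 [93] [0.5353 0.1014 0.0265]
272 [92] [0.536  0.0955 0.0265]
278 [92] [0.5358 0.0897 0.0265]
288 [55, 60, 92] [0.5355 0.0799 0.0265]
325 [51, 60, 95] [0.5316 0.0439 0.0265]
332 [96] [0.5304 0.037  0.0265]
338 [65, 94] [0.5321 0.0312 0.0265]
344 [60, 95] [0.531  0.0253 0.0265]
350 [60, 94] [0.5317 0.0195 0.0265]
395 [65, 95] [ 0.5293 -0.0244  0.0265]
402 [64, 95] [ 0.5291 -0.0313  0.0265]
20 [117, 108, 102, 102, 103, 109, 118, 116, 118, 119, 96, 27, 18, 17, 18, 19, 22, 24, 23, 25, 21, 20, 19, 17, 14, 17, 15, 15, 15, 16, 8, 21, 93, 113, 81, 61, 52, 49, 61, 84, 92, 92, 92, 92, 90, 90, 112, 133, 122, 106, 78, 46, 3, 52, 84, 98, 113, 118, 114, 105, 101, 100, 107, 115, 115, 116]
40 [118, 111, 106, 102, 102, 108, 117, 119, 112, 114, 112, 80, 3, 16, 16, 15, 13, 12, 10, 7, 4, 5, 5, 5, 5, 5, 5, 3, 4, 4, 11, 36, 76, 11, 13, 5, 5, 5, 4, 4, 6, 8, 7, 8, 8, 10, 13, 16, 19, 22, 25, 30, 34, 32, 31, 57, 114, 116, 106, 98, 97, 102, 110, 114, 117, 122]
60 [113, 112, 105, 102, 104, 105, 113, 117, 113, 116, 113, 86, 51, 30, 22, 24, 26, 31, 33, 31, 26, 18, 23, 23, 21, 22, 16, 18, 22, 20, 14, 15, 101, 108, 43, 13, 13, 21, 24, 12, 32, 106, 71, 24, 17, 19, 41, 88, 127, 31, 13, 24, 25, 15, 17, 93, 120, 112, 103, 97, 97, 106, 116, 113, 118, 130]
salt 0 mill 0 lemon 50 garlic 0 nut 0 mug 0 la 1 lb 1 lc 0
```

```bash
python3 - <<'E'
import cv2,numpy as np
for f in("top0","t13"):
    a=cv2.imread(f"pics/{f}.png"); h=cv2.cvtColor(a,cv2.COLOR_BGR2HSV)[250:290,175:220]
    m=(h[...,0]>20)&(h[...,0]<35)&(h[...,1]>170)&(h[...,2]>60); p=np.argwhere(m); print(f,len(p),p.mean(0)+[250,175],p.min(0)+[250,175],p.max(0)+[250,175],h[...,2].mean())
E
```

```text
<stdin>:4: RuntimeWarning: Mean of empty slice.
  ret = um.true_divide(
Traceback (most recent call last):
ValueError: zero-size array to reduction operation minimum which has no identity
```

```bash
python3 - <<'E'
import cv2,numpy as np
for f in("top0","t13"):
    h=cv2.cvtColor(cv2.imread(f"pics/{f}.png"),cv2.COLOR_BGR2HSV)[250:290,175:220].astype(int)
    m=(h[...,1]>130)&(h[...,0]>15); p=np.argwhere(m); print(f,len(p),p.mean(0) if len(p) else 0,h[...,2].mean(),h[18,21])
    print(h[18,:,1].tolist(),h[18,:,2].tolist())
E
```

```text
top0 221 [18.56561086 20.67420814] 193.84222222222223 [ 29 149 232]
[65, 65, 65, 65, 65, 65, 64, 64, 65, 65, 65, 70, 83, 119, 151, 158, 157, 157, 156, 152, 149, 149, 151, 149, 147, 144, 143, 141, 133, 108, 83, 72, 68, 69, 68, 68, 67, 66, 68, 68, 69, 69, 69, 70, 69] [231, 232, 231, 231, 232, 231, 232, 232, 232, 231, 230, 227, 207, 189, 194, 213, 224, 229, 231, 232, 232, 232, 232, 232, 231, 228, 219, 197, 177, 182, 215, 228, 231, 230, 231, 231, 231, 231, 230, 230, 230, 229, 230, 230, 230]
t13 227 [18.52863436 20.81057269] 178.92111111111112 [ 29 149 238]
[61, 60, 61, 61, 60, 59, 61, 61, 62, 63, 63, 65, 82, 119, 153, 160, 159, 158, 156, 152, 150, 149, 151, 150, 147, 143, 144, 145, 134, 105, 83, 74, 73, 73, 73, 74, 72, 72, 72, 73, 72, 74, 74, 75, 73] [237, 237, 237, 237, 237, 237, 237, 237, 237, 236, 236, 232, 214, 197, 201, 220, 229, 234, 237, 237, 237, 238, 237, 237, 236, 233, 223, 197, 156, 133, 147, 159, 161, 160, 160, 161, 162, 160, 159, 160, 159, 158, 158, 160, 160]
```

The lemon hasn't moved; the difference there was only the arm's shadow. I'm handing the job in.

```bash
python3 -c "
from plant import manip
print(manip.close_job())"
```

```text
the job is handed in; nothing more can be done
None
```

The jar was nudged upright along the ledge, tipped cap first into the empty lane and pushed until its cap met the back rail; the camera checks show nothing else moved, and the job was handed in after about 26 s of robot time.

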